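# Present a plug-in card to the magnifier lamp for inspection

### The job

The plug-in circuit card with the orange handle is due for inspection: draw it up out of the black board rack and turn it so that its component side squarely faces the lens of the magnifier lamp. Finish while holding it there in the air, still, centred in front of the lens and about 15 cm from it, and do not let go. Do not touch or shift the lamp, and leave the other cards and everything else on the bench where they are.

Things in the scene. Friction and masses are not known exactly. Their poses are not given: they have to be found in the camera images.
- card_orange: Card to inspect, 0.2 kg: upright green board 100 wide (x) x 2.4 thick (y) x 100 tall (z), in mm. Origin: middle of its lower edge. z: up to the handle. y: out of the COMPONENT side (parts up to 17 high); other side bare. Top edge: aluminium panel 100 x 26 (y -8 to +18), top at z 102.5, with ORANGE U handle. Bottom: connector, 84 wide, to y +12.
- card_orange_handle (a point): Middle of the orange handle's bar, 132.5 mm above the card's lower edge; axes as the card's. Bar 70 mm long (x), 12 mm thick (y), z 124 to 141 mm, centred over the board, on two legs at x = -30 and +30 mm. Pinch it across its thickness from above; 21 mm of free height between bar and panel.
- card_orange_centre (a point): Middle of the component side of the orange card's board, 50 mm above its lower edge (82.5 mm below the middle of the handle bar); axes as the card's, y out of the component side.
- card_grey: Card of the same make and sizes with a GREY handle, in another slot of the rack. Stays.
- card_black: Card of the same make and sizes with a BLACK handle, in another slot of the rack. Stays.
- rack: Black board rack, fixed; place and heading vary. Base 148 (x) x 236 (y) x 8 mm. Origin: centre of underside, on the bench. Cards stand on the base, at y = -60, 0, +60 mm (which is where varies), component sides to +y. Two toothed walls, tops 78 mm over the bench, guide the side edges with 1.3 mm play (1.5 mm endwise): draw straight up until the lower edge passes the tops.
- lens (a point): Lens centre of the magnifier lamp, 0.32 m up. White ring head 210 mm across, 42 mm deep, lens 150 mm, facing down and to the robot's right (-y), axis 45 to 62 deg off vertical. z = lens axis: work is viewed on the -z side, +z points up and away to the viewer. x: level. Right pose: card y parallel to this z, same sense, card centre about 150 mm along -z. Head yields if pushed.
- lamp: The whole lamp, fixed; place and heading vary. Origin: on the bench straight below the lens centre (which is at z = 320 mm); x is the lens's x. White weighted base 180 mm across at x +150, y +310 mm, spring arms up to about 0.5 m; the arms and the stem that holds the ring head at its side stay at x above +100 mm. Do not touch.
- unit: Bystander: beige power unit on a plywood board 150 x 190 mm, 93 mm tall. Origin: centre of the underside.
- pliers: Bystander: red-handled pliers lying flat, 165 mm long, 12 mm high.
- screwdriver: Bystander: screwdriver with a red handle, lying, 190 mm long.
- tape: Bystander: roll of blue tape lying flat, 90 mm across, 19 mm high.
- spool: Bystander: black wire spool, 60 mm across, 42 mm tall.
- bottle: Bystander: clear bottle, 62 mm across, 200 mm tall, at the back of the bench.

How it is judged (in metres and radians):
On the way:
1. the orange-handled card is held by the fingers, drawn clear above the walls of the rack (z of card_orange in the frame of rack above 0.082 m and contact force between the fingers and card_orange above 1 N), for 0.1 s.
At the end, for the whole second after the job is handed in: The orange card is held at rest by the fingers alone, centre over 14 cm up, component side square to the lens within 10 degrees, centre within 30 mm of the lens axis each way and 110 to 190 mm from the lens; lamp (10 mm), other cards (20 mm) and bystanders (25 mm) are where they were (angle between the y axis of card_orange and the z axis of lens, either way round below 0.175 rad and y of lens in the frame of card_orange above 0 m and x of card_orange_centre in the frame of lens between -0.03 and 0.03 m and y of card_orange_centre in the frame of lens between -0.03 and 0.03 m and z of card_orange_centre in the frame of lens between -0.19 and -0.11 m and height (world z) of card_orange_centre above 0.14 m and contact force between the fingers and card_orange above 1 N and contact force between card_orange and lamp below 0.1 N and contact force between card_orange and rack below 0.1 N and contact force between card_orange and unit below 0.1 N and linear speed of card_orange below 0.03 m/s and angular speed of card_orange below 0.2 rad/s and distance of lens from where it was at the start of the episode below 0.01 m and distance of each of card_grey, card_black from where it was at the start of the episode below 0.02 m and distance of each of unit, pliers, screwdriver, tape, spool, bottle from where it was at the start of the episode below 0.025 m); the arm keeps its last pose, push and grip.
It fails at once if the lamp is touched with more than 3 N or shifted (contact force between lamp and anything else above 3 N or distance of lens from where it was at the start of the episode above 0.01 m).
It fails at once if another card is moved by more than 20 mm (distance of any of card_grey, card_black from where it was at the start of the episode above 0.02 m).
It fails at once if a bystander on the bench is moved by more than 25 mm (distance of any of unit, pliers, screwdriver, tape, spool, bottle from where it was at the start of the episode above 0.025 m).
It also fails if it takes over 32 s, if anything falls off the work surface, if the arm or the gripper's body presses on something with over 40 N, if the wrist force passes 120 N, or if a joint passes its speed limit or range.

### The arm

A 6-joint arm with a two-finger parallel gripper is mounted at the origin on the work surface. World frame = base frame: x ahead of the robot, y to its left, z up, the work surface at z = 0. Lengths are in m, angles in degrees, forces in N, time in s.
With the tool pointing down it reaches from about 0.4 to 0.825 m from the base axis. Payload 7 kg.
Tool frame: the origin (TCP) lies between the finger pads; the fingertips stand 19 mm ahead of it and the grasp point (between the pads) is the TCP; x points along the fingers, y is the direction in which the jaws open and shut, and the axes are right-handed (so a half turn about x gives the same grasp; the last joint's range is limited). The gripper opens to 88 mm and grips with 3 to 60 N. Pads are 19 mm wide; open, the fingers measure 130 mm over their backs; the gripper's body (78 mm by 193 mm) begins 47 mm behind the grasp point.
Start: joints at [81.251, 20.546, 0.682, 0, -70.136, -16.507], TCP at [0.288, 0.61, 0.246] pointing down, gripper open.
Joint ranges: [-176.03, 176.03], [-82.01, 121.73], [-58.28, 71.71], [-173.87, 95.51], [-174.79, -0.11], [-173.66, 173.66]. Speed limits (degrees/s): [136.94, 136.94, 172.46, 180, 180, 180].

### API

Orientations are given as [roll, pitch, yaw] about the fixed x, y, z axes, in that order (R = Rz(yaw) Ry(pitch) Rx(roll)).
In Python, from plant import * gives the robot as it stands.
- The arm moves only by the tool step_arm, never from a script. Its argument "steps" is a list of rows, each a list of 2 entries, a list of its own where there are three numbers: the shift along the tool's x, y, z in units of 0.02 m (1.0 is 0.02 m), then the turn about the tool's x in units of 6 degrees (1.0 is 6 degrees). A call has 1 to 20 rows; each row shifts and turns the commanded pose from where the row before left it, along the tool's axes as they then stand; what a row does not reach is not made up. A row lasts 1/12 s, in which the tool goes at most 41.7 mm and 7.16 degrees, less where a joint would pass 70% of its speed; a pose out of reach is approached as far as the arm can. A call with a number of a shift or a turn outside -1 to 1 is refused whole. A call with a gripper value outside its range is refused whole. "fingers" is the closure, from 0 (fully open) to 1 (shut), set as the call begins (left out, the last holds). The fingers move at their own pace and stop on an object; "grip_force" is the grip in N (left out, the last holds). Time passes only in rows, so rows that do not move let the fingers close. It gives the time, the measured TCP pose, the force and the opening at its end, in the units of the state.
- get_state(): the state, without advancing time (a new reading comes with each control period).
- capture(name): name is "scene" or "side" or "wrist"; returns the picture (384x512x3 uint8, blue, green, red); there is no depth.
- camera_model(name): a dict with "intrinsics" (3x3 intrinsics, pixels), "dist_coeffs" ([k1, k2, p1, p2, k3] as OpenCV has them; the pictures are not rectified), "rvec" (rotation vector, rad) and "tvec" (3), from world to camera coordinates, as OpenCV has them. Camera axes: x right, y down, z forward; pixel columns grow to the right and rows downward; lengths in m; the calibration is good to about 2 mm. A picture is of the moment at which its call begins: read the wrist's pose just before it. camera_model takes no time and is no camera call; for the wrist camera it gives the pose at the moment of the call.
- close_job(): hands the job in, once; it reports no verdict.
The state is a dict: "time_s": time; "joints": joint angles; "qd": joint speeds; "joint_torque": joint torques, N m; "tcp_pos": TCP position; "eef_rot": TCP orientation; "contact_force": force on the tool from outside, world axes, zero at the start; "moment": the same for the moment, N m; "gripper_width": finger opening in m.
Only numpy, scipy, OpenCV 4.12 (cv2) and the standard library are available. Lean on these libraries where they do the work, as an engineer would, in place of code of your own. Each camera call takes 0.05 s, during which the arm holds its last target.

## Working session

There is one attempt and no reset: what is moved stays moved. The work goes in short steps, Python scripts to look and compute and a tool call to move; the robot and the scene stay as the last step left them, time stands still between calls to the robot, and variables do not carry over. Pictures are saved under pics/ and viewed, and the job is handed in when it is done.

Besides the shell and the picture viewer there is one more tool, called after "Emit:" as name([rows], argument=value, ...), one row to a line, values as JSON. step_arm: Moves the arm, as the interface text tells. Its arguments: {"type":"object","properties":{"steps":{"type":"array","items":{"type":"array"}},"fingers":{"type":"number"},"grip_force":{"type":"number"}},"required":["steps"]}

```bash
mkdir -p pics; ls; python3 - <<'E'
from plant import *
import cv2
print(get_state())
for n in("scene","side","wrist"):
    cv2.imwrite(f"pics/{n}0.png",capture(n)); m=camera_model(n); print(n,m)
E
```

```text
pics
{'time_s': 0.0, 'joints': array([ 8.12499426e+01,  2.05918716e+01,  6.33758947e-01, -1.88654777e-02,
       -7.01343734e+01, -1.65077132e+01]), 'qd': array([ 0.01563399,  0.00334605,  0.03172091, -0.09368678, -0.00331725,
       -0.00836125]), 'joint_torque': array([ 1.88911377e-03, -5.82719994e+01,  2.93042582e+01,  6.99693426e+00,
        6.73938019e-03, -1.76447916e-04]), 'tcp_pos': array([0.28784337, 0.61005647, 0.24462155]), 'eef_rot': array([  95.65414514,   89.90582843, -109.61005058]), 'contact_force': array([-0.30509419, -0.48530399, -0.02957626]), 'moment': array([-0.00356893, -0.07538034,  0.03660201]), 'gripper_width': 0.08767430572499532}
scene {'intrinsics': array([[456.63981916,   0.        , 262.02005752],
       [  0.        , 456.63981916, 196.59562327],
       [  0.        ,   0.        ,   1.        ]]), 'dist_coeffs': array([-0.1493283,  0.       ,  0.       ,  0.       ,  0.       ]), 'rvec': array([ 2.42884619,  0.71594975, -0.23657823]), 'tvec': array([-0.53153559, -0.07787307,  1.44403734])}
side {'intrinsics': array([[440.49363721,   0.        , 257.59330519],
       [  0.        , 440.49363721, 201.6737837 ],
       [  0.        ,   0.        ,   1.        ]]), 'dist_coeffs': array([-0.04454577,  0.        ,  0.        ,  0.        ,  0.        ]), 'rvec': array([ 2.03085201, -0.57047989,  0.3325664 ]), 'tvec': array([-0.43416591,  0.36170099,  0.89742459])}
wrist {'intrinsics': array([[287.2328575 ,   0.        , 258.15502898],
       [  0.        , 287.2328575 , 190.92440466],
       [  0.        ,   0.        ,   1.        ]]), 'dist_coeffs': array([-0.04300505,  0.        ,  0.        ,  0.        ,  0.        ]), 'rvec': array([-1.58634793,  2.50408529,  0.36168199]), 'tvec': array([ 0.67359843, -0.03644959,  0.39183521])}
```

View pics/scene0.png

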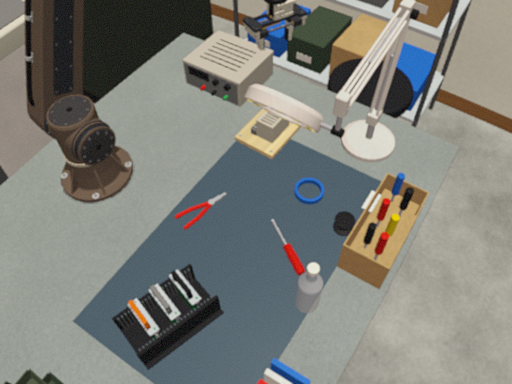

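View pics/side0.png

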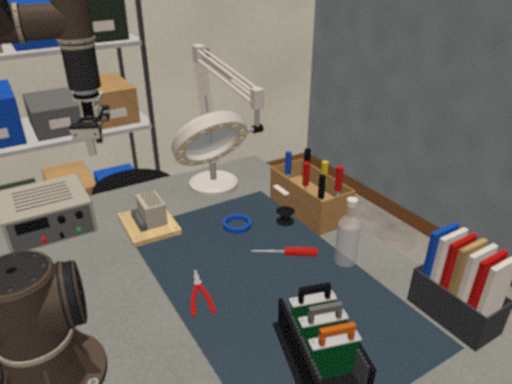

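View pics/wrist0.png

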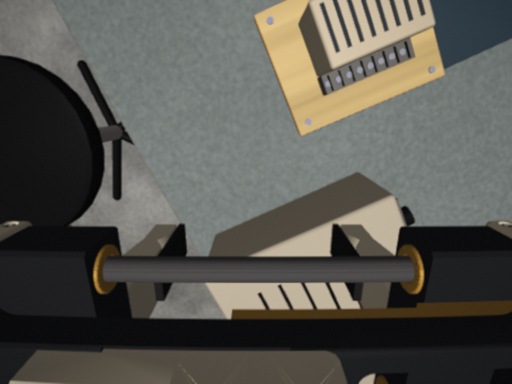

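```bash
cat > h.py <<'E'
import numpy as np, cv2
from plant import *
def ray(m,px):
    R=cv2.Rodrigues(m["rvec"])[0]; u=cv2.undistortPoints(np.array([[px]],float),m["intrinsics"],m["dist_coeffs"])[0,0]
    d=R.T@np.array([u[0],u[1],1.]); return -R.T@m["tvec"], d/np.linalg.norm(d)
def plane(m,px,z):
    c,d=ray(m,px); return c+d*(z-c[2])/d[2]
def tri(m1,p1,m2,p2):
    c1,d1=ray(m1,p1);c2,d2=ray(m2,p2)
    s=np.linalg.lstsq(np.c_[d1,-d2],c2-c1,rcond=None)[0]
    a=c1+s[0]*d1;b=c2+s[1]*d2; return (a+b)/2,np.linalg.norm(a-b)
def proj(m,P):
    return cv2.projectPoints(np.atleast_2d(np.array(P,float)),m["rvec"],m["tvec"],m["intrinsics"],m["dist_coeffs"])[0][:,0]
def crop(src,dst,x,y,w,h,k):
    cv2.imwrite(dst,cv2.resize(cv2.imread(src)[y:y+h,x:x+w],None,fx=k,fy=k,interpolation=cv2.INTER_CUBIC))
E
python3 - <<'E'
from h import *
crop("pics/scene0.png","pics/s_rack.png",100,255,130,115,6)
crop("pics/side0.png","pics/d_rack.png",265,275,120,109,5)
crop("pics/scene0.png","pics/s_lamp.png",230,70,130,90,6)
crop("pics/side0.png","pics/d_lamp.png",165,95,110,85,6)
E
```

```text
(no output)
```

View pics/s_rack.png

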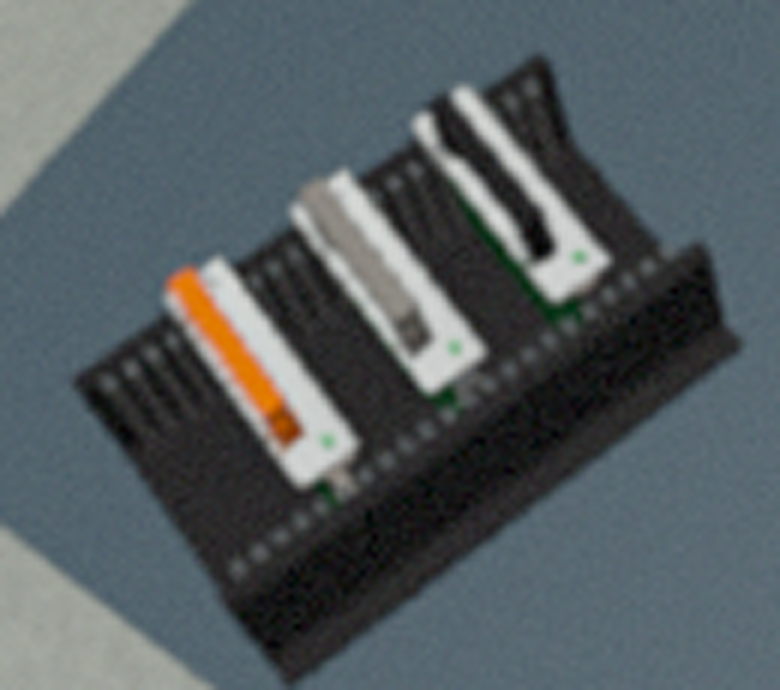

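View pics/d_rack.png

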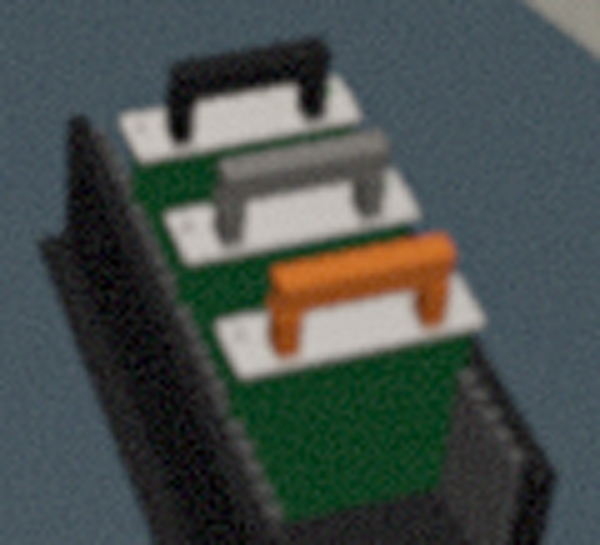

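View pics/s_lamp.png

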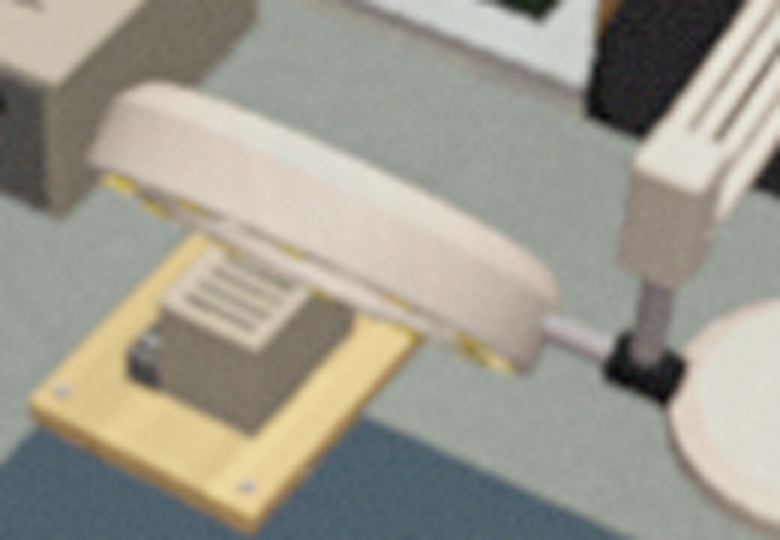

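View pics/d_lamp.png

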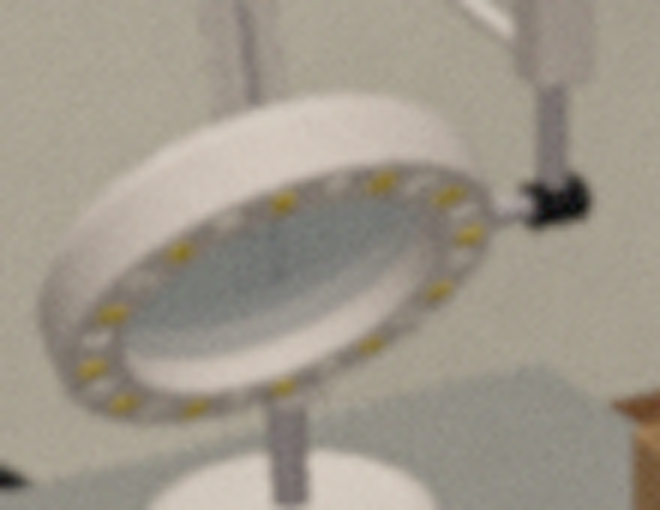

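```bash
cat > fit.py <<'E'
from h import *
from scipy.optimize import least_squares
S=camera_model("scene");D=camera_model("side")
sp=lambda u,v:(100+u/6-.4,255+v/6-.4)
print("panels z=.1105")
for n,q in dict(o=[(218,258),(358,445),(303,490),(165,295)],g=[(345,170),(487,353),(430,397),(290,212)],b=[(462,85),(610,262),(552,305),(413,125)]).items():
    P=np.array([plane(S,sp(*a),.1105) for a in q]); e=(P[1]-P[0]+P[2]-P[3])/2
    print(n,P[:,:2].round(4).tolist(),"mid",P.mean(0)[:2].round(4),"len",np.linalg.norm(e).round(4),"ang",np.degrees(np.arctan2(e[1],e[0])).round(2), np.linalg.norm(P[0]-P[3]).round(4))
# orange handle: blob in both views
for n,m in(("scene",S),("side",D)):
    im=cv2.imread(f"pics/{n}0.png");h=cv2.cvtColor(im,cv2.COLOR_BGR2HSV)
    k=cv2.inRange(h,(6,170,120),(18,255,255)); c=max(cv2.findContours(k,0,2)[0],key=cv2.contourArea); print(n,cv2.boundingRect(c),cv2.minAreaRect(c))
# handle top edge ends side
dp=lambda u,v:(265+u/5-.4,275+v/5-.4)
print("bar ends", [tri(S,sp(182,280),D,dp(450,238))],[tri(S,sp(283,415),D,dp(275,270))])
L=[(282,203),(382,183),(450,195),(470,235),(440,290),(373,345),(283,387),(195,408),(123,403),(91,368),(112,313),(180,252)]
L=np.array([(165+u/6-.4,95+v/6-.4) for u,v in L])
def pts(p,n=12):
    c=p[:3];th,az,ph,r=p[3:7]
    z=np.array([np.sin(th)*np.cos(az),np.sin(th)*np.sin(az),np.cos(th)])
    x=np.cross([0,0,1.],z)*-1;x/=np.linalg.norm(x);y=np.cross(z,x)
    t=ph+np.arange(n)*np.pi*2/n
    return c+r*(np.cos(t)[:,None]*x+np.sin(t)[:,None]*y),x,y,z
SL=np.array([(230+u/6-.4,70+v/6-.4) for u,v in[(118,183),(155,207),(290,248),(318,283),(395,303),(470,345),(500,362)]])
def res(p,both):
    P=pts(p)[0];r=[(proj(D,P)-L).ravel()]
    r.append([(p[2]-.31)/.02*.3,(p[6]-.09)/.01])
    if both:
        q=proj(S,P)
        for s in SL: d=q-s; r.append(np.clip(d[np.argmin((d**2).sum(1))],-4,4)*.5)
    return np.concatenate(r)
for both in(0,1):
  best=None
  for sgn in(1,-1):
   for ph in np.arange(0,6.28,.5):
    for az in(1.0,1.6,2.2):
      c,d=ray(D,L.mean(0));c=c+d*((.31-c[2])/d[2])
      f=least_squares(lambda p:res(np.r_[p],both),np.r_[c,.9,az,ph,.09]) if sgn==1 else None
      if f is not None and (best is None or f.cost<best.cost): best=f
  p=best.x; P,x,y,z=pts(p)
  print(both,best.cost,"c",p[:3].round(4),"th,az",np.degrees(p[3:5]).round(2),"ph",np.degrees(p[5]),"r",p[6],"x",x.round(3),"z",z.round(3))
  print("scene proj",((proj(S,P)-[230,70])*6).round(0).tolist())
# lamp base ellipse (rim top)
E
python3 fit.py
```

```text
panels z=.1105
o [[0.451, -0.2749], [0.548, -0.3033], [0.5419, -0.3293], [0.4437, -0.299]] mid [ 0.4961 -0.3016] len 0.102 ang -16.73 0.0252
g [[0.469, -0.2163], [0.5664, -0.2458], [0.559, -0.2725], [0.4622, -0.2431]] mid [ 0.5142 -0.2444] len 0.1015 ang -16.88 0.0277
b [[0.4849, -0.1595], [0.5836, -0.1885], [0.5754, -0.2157], [0.4794, -0.185]] mid [ 0.5308 -0.1872] len 0.1018 ang -17.06 0.0261
scene (129, 300, 21, 29) ((138.84410095214844, 313.9041442871094), (32.43843460083008, 3.7003843784332275), 54.782405853271484)
side (319, 323, 36, 22) ((336.8461608886719, 332.73077392578125), (16.669870376586914, 37.06595230102539), 78.69007110595703)
bar ends [(array([ 0.49593558, -0.32345796,  0.19328648]), np.float64(0.03914483864625366))] [(array([ 0.49971599, -0.28762989,  0.10567127]), np.float64(0.049477081305775744))]
0 0.13944750686000323 c [0.5227 0.2571 0.3096] th,az [51.4  89.77] ph 254.99163577243357 r 0.08994940641887406 x [ 1.    -0.004 -0.   ] z [0.003 0.781 0.624]
scene proj [[183.0, 208.0], [283.0, 252.0], [389.0, 303.0], [466.0, 345.0], [493.0, 364.0], [469.0, 359.0], [404.0, 332.0], [316.0, 292.0], [224.0, 248.0], [149.0, 209.0], [110.0, 185.0], [120.0, 184.0]]
1 0.9497524871097209 c [0.5234 0.259  0.309 ] th,az [51.38 89.75] ph 255.04519715050913 r 0.0900358861415842 x [ 1.    -0.004 -0.   ] z [0.003 0.781 0.624]
scene proj [[187.0, 207.0], [287.0, 251.0], [393.0, 302.0], [470.0, 344.0], [497.0, 363.0], [473.0, 358.0], [407.0, 331.0], [319.0, 291.0], [228.0, 247.0], [153.0, 208.0], [114.0, 184.0], [124.0, 183.0]]
```

```bash
cat >> h.py <<'E'
from scipy.spatial.transform import Rotation as Ro
def toolR(s): return Ro.from_euler("xyz",s["eef_rot"],degrees=True).as_matrix()
def rep():
    s=get_state();R=toolR(s);print("t",round(s["time_s"],2),"tcp",s["tcp_pos"].round(4),"j",s["joints"].round(1),"F",s["contact_force"].round(2),"M",s["moment"].round(2),"w",round(s["gripper_width"],4),"jawhead",np.degrees(np.arctan2(R[1,1],R[0,1])).round(2),"zhead",np.degrees(np.arctan2(R[1,2],R[0,2])).round(2),"x",R[:,0].round(3));return s,R
def goal(p,head=None):
    s,R=rep();d=R.T@(np.array(p)-s["tcp_pos"]);print("shift units",(d/.02).round(2))
    if head is not None:
        a=np.degrees(np.arctan2(R[1,1],R[0,1])); print("turn deg (world ccw) ",(head-a+180)%360-180,"-> tool x units",(-((head-a+180)%360-180)/6))
E
python3 - <<'E'
from h import *
s,R=rep(); m=camera_model("wrist"); C=-cv2.Rodrigues(m["rvec"])[0].T@m["tvec"]; print("cam in tool",R.T@(C-s["tcp_pos"]))
S=camera_model("scene");D=camera_model("side")
sp=lambda u,v:(100+u/6-.4,255+v/6-.4);dp=lambda u,v:(265+u/5-.4,275+v/5-.4)
print(tri(S,sp(182,280),D,dp(275,270)),tri(S,sp(283,415),D,dp(450,240)))
# rack corners: wall tops z=.078
for q in[(80,380),(540,55),(235,600),(700,240)]: print(plane(S,sp(*q),.078).round(4))
for q in[(290,685),(740,345)]: print(plane(S,sp(*q),.008).round(4))
c,y=np.array([.4947,-.3064]),np.array([.291,.957]);print("rack centre",c+.06*y)
# bystander check
print("lamp base",plane(S,(368,139),.02))
E
```

```text
t 0.15 tcp [0.2879 0.6101 0.2448] j [ 81.2  20.6   0.6  -0.  -70.1 -16.5] F [-0.2   0.02 -0.74] M [-0.05  0.   -0.04] w 0.0879 jawhead -115.26 zhead 154.74 x [-0.    -0.001 -1.   ]
cam in tool [-0.13999081  0.0005453  -0.07657319]
(array([ 0.46413694, -0.29600306,  0.15118637]), np.float64(0.0034924382310785765)) (array([ 0.53170954, -0.31594481,  0.14878114]), np.float64(0.0013876667364333118))
[ 0.4232 -0.3413  0.078 ]
[ 0.4893 -0.1197  0.078 ]
[ 0.5354 -0.374   0.078 ]
[ 0.5972 -0.1512  0.078 ]
[ 0.5498 -0.3816  0.008 ]
[ 0.617  -0.1598  0.008 ]
rack centre [ 0.51216 -0.24898]
lamp base [0.67445367 0.58264181 0.02      ]
```

Emit:
step_arm([
  [[-1, 0.5, 0], 0],
  [[-1, 0.8, -0.1], 0],
  [[-1, 0.8, -0.1], 0],
  [[-1, 0.8, -0.1], 0],
  [[-1, 0.8, -0.1], 0],
  [[-1, 0.8, -0.1], 0],
  [[-1, 0.8, -0.1], 0],
  [[-1, 0.8, -0.1], 0],
  [[-1, 0.8, -0.1], 0],
  [[-1, 0.8, -0.1], 0],
  [[-1, 0.8, -0.1], 0],
  [[-1, 0.8, -0.1], 0],
  [[-1, 0.8, 0], 0],
], fingers=0)

```text
time_s: 1.23
tcp_pos: [0.2215, 0.4172, 0.5064]
eef_rot: [77.8, 90.0, -127.5]
contact_force: [-0.1, 0.7, 0.1]
gripper_width: 0.0876
```

Emit:
step_arm([
  [[0, 0.47, -0.98], 0],
  [[0, 0.47, -0.98], 0],
  [[0, 0.47, -0.98], 0],
  [[0, 0.47, -0.98], 0],
  [[0, 0.47, -0.98], 0],
  [[0, 0.47, -0.98], 0],
  [[0, 0.47, -0.98], 0],
  [[0, 0.47, -0.98], 0],
  [[0, 0.47, -0.98], 0],
  [[0, 0.47, -0.98], 0],
  [[0, 0.47, -0.98], 0],
  [[0, 0.47, -0.98], 0],
  [[0, 0.47, -0.98], 0],
])

```text
time_s: 2.32
tcp_pos: [0.4004, 0.1981, 0.5055]
eef_rot: [-25.6, 90.0, 129.2]
contact_force: [0.5, 0.2, -0.4]
gripper_width: 0.0877
```

Emit:
step_arm([
  [[0, 1, -0.73], 0],
  [[0, 1, -0.73], 0],
  [[0, 1, -0.73], 0],
  [[0, 1, -0.73], 0],
  [[0, 1, -0.73], 0],
  [[0, 1, -0.73], 0],
  [[0, 1, -0.73], 0],
  [[0, 1, -0.73], 0],
  [[0, 1, -0.73], 0],
  [[0, 1, -0.73], 0],
  [[0, 1, -0.73], 0],
  [[0, 1, -0.73], 0],
  [[0, 1, -0.73], 0],
  [[0, 1, -0.73], 0],
  [[0, 1, -0.73], 0],
  [[0, 1, -0.73], 0],
  [[0, 1, -0.73], 0],
  [[0, 1, -0.73], 0],
  [[0, 1, -0.73], 0],
  [[0, 1, -0.73], 0],
])

```text
time_s: 3.98
tcp_pos: [0.4934, -0.2885, 0.5053]
eef_rot: [-7.4, 90.0, 147.4]
contact_force: [0.6, 0.9, -0.6]
gripper_width: 0.0881
```

Emit:
step_arm([
  [[0.8, 0, 0], 1],
  [[0.8, 0, 0], 1],
  [[0.8, 0, 0], 1],
  [[0.8, 0, 0], 1],
  [[0.8, 0, 0], 1],
  [[0.8, 0, 0], 1],
  [[0.8, 0, 0], 1],
  [[0.8, 0, 0], 1],
  [[0.8, 0, 0], 1],
  [[0.8, 0, 0], 1],
  [[0.8, 0, 0], 1],
  [[0.8, 0, 0], 1],
  [[0.8, 0, 0], 1],
  [[0.8, 0, 0], 0.6],
  [[0, 0, 0], 0],
])

```text
time_s: 5.23
tcp_pos: [0.4918, -0.2864, 0.278]
eef_rot: [82.7, 89.7, 155.7]
contact_force: [-0.5, 0.1, -0.9]
gripper_width: 0.0877
```

```bash
python3 - <<'E'
from h import *
goal([.4965,-.306,.1405],163.1)
cv2.imwrite("pics/wrist1.png",capture("wrist"))
E
```

```text
t 5.23 tcp [ 0.4918 -0.2864  0.278 ] j [-10.6   9.7  -9.8  -0.1 -70.8  -6.4] F [-0.55  0.12 -0.93] M [ 0.17  0.07 -0.01] w 0.0877 jawhead 162.95 zhead 72.95 x [-0.005  0.002 -1.   ]
shift units [ 6.87 -0.55 -0.87]
turn deg (world ccw)  0.14749035319226778 -> tool x units -0.02458172553204463
```

View pics/wrist1.png

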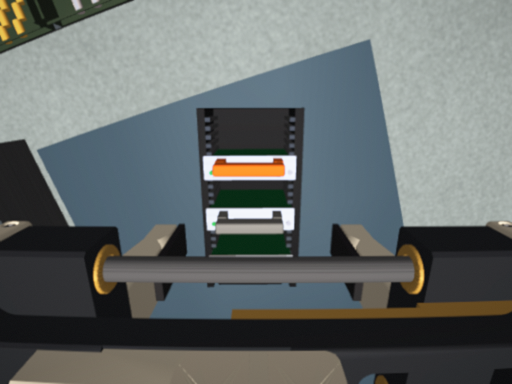

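```bash
python3 - <<'E'
from h import *
m=camera_model("wrist");im=cv2.imread("pics/wrist1.png");h=cv2.cvtColor(im,cv2.COLOR_BGR2HSV)
k=cv2.inRange(h,(6,180,200),(18,255,255)); k[:140]=0;k[200:]=0
c=max(cv2.findContours(k,0,2)[0],key=cv2.contourArea);print(cv2.boundingRect(c),cv2.minAreaRect(c))
b=cv2.boxPoints(cv2.minAreaRect(c));P=np.array([plane(m,q,.149) for q in b]);print(P.round(4),P.mean(0))
crop("pics/wrist1.png","pics/w1c.png",190,140,120,60,6)
E
```

```text
(213, 165, 71, 11) ((248.0, 170.0), (10.0, 70.0), 90.0)
[[ 0.5264 -0.3214  0.149 ]
 [ 0.4622 -0.3019  0.149 ]
 [ 0.4648 -0.2924  0.149 ]
 [ 0.5297 -0.3121  0.149 ]] [ 0.49579072 -0.30695121  0.149     ]
```

View pics/w1c.png

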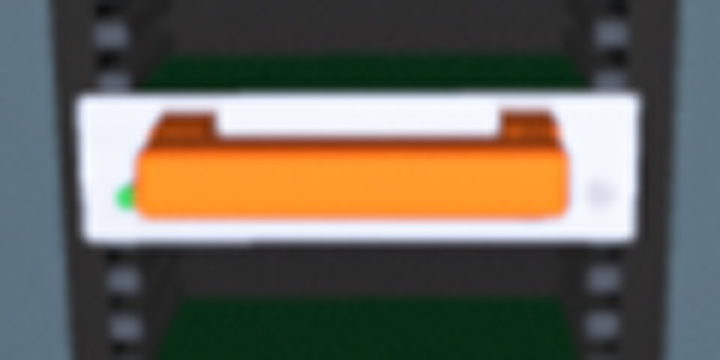

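Emit:
step_arm([
  [[0.5, -0.25, -0.45], 0],
  [[0.5, -0.25, -0.45], 0],
  [[1, 0, 0], 0],
  [[1, 0, 0], 0],
  [[0, 0, 0], 0],
  [[0, 0, 0], 0],
])

```text
time_s: 5.78
tcp_pos: [0.4974, -0.308, 0.2209]
eef_rot: [100.3, 89.9, 173.5]
contact_force: [-0.4, -0.1, 1.1]
gripper_width: 0.0871
```

```bash
python3 - <<'E'
from h import *
goal([.4958,-.3067,.1405],163.1)
E
```

```text
t 5.78 tcp [ 0.4974 -0.308   0.2209] j [-12.6  13.2 -13.    0.  -63.9  -4.2] F [-0.38 -0.13  1.11] M [ 0.04 -0.16  0.01] w 0.0871 jawhead 163.17 zhead 73.17 x [-0.002  0.    -1.   ]
shift units [4.02 0.09 0.04]
turn deg (world ccw)  -0.07043977674814528 -> tool x units 0.011739962791357547
```

Emit:
step_arm([
  [[0.8, 0, 0], 0],
  [[0.8, 0.05, 0], 0],
  [[0.8, 0.05, 0], 0],
  [[0.8, 0, 0], 0],
  [[0.8, 0, 0], 0],
  [[0, 0, 0], 0],
  [[0, 0, 0], 0],
])

```text
time_s: 6.37
tcp_pos: [0.4964, -0.3072, 0.1424]
eef_rot: [-155.2, 90.0, -82.0]
contact_force: [0.4, 0.6, 0.2]
gripper_width: 0.0873
```

```bash
python3 - <<'E'
from h import *
goal([.4958,-.3067,.1405],163.1)
cv2.imwrite("pics/side2.png",capture("side"));crop("pics/side2.png","pics/d2.png",265,255,130,129,5)
E
```

```text
t 6.37 tcp [ 0.4964 -0.3072  0.1424] j [-12.6  17.  -19.    0.  -54.   -4.3] F [0.36 0.56 0.2 ] M [ 0.05 -0.13  0.04] w 0.0873 jawhead 163.19 zhead 73.19 x [ 0.    -0.001 -1.   ]
shift units [0.1  0.04 0.02]
turn deg (world ccw)  -0.08570126819958546 -> tool x units 0.014283544699930909
```

View pics/d2.png

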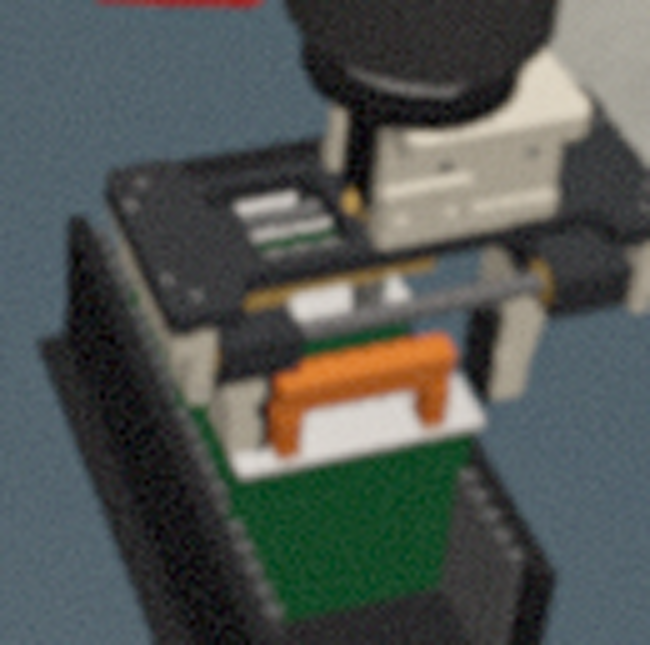

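Emit:
step_arm([
  [[0.1, 0, 0], 0],
  [[0, 0, 0], 0],
  [[0, 0, 0], 0],
  [[0, 0, 0], 0],
  [[0, 0, 0], 0],
  [[0, 0, 0], 0],
], fingers=1, grip_force=25)

```text
time_s: 6.92
tcp_pos: [0.496, -0.3069, 0.1403]
eef_rot: [-111.3, 90.0, -38.2]
contact_force: [-1.9, 0.9, 6.2]
gripper_width: 0.0695
```

```bash
python3 - <<'E'
from h import *
rep()
E
```

```text
t 6.92 tcp [ 0.496  -0.3069  0.1403] j [-12.5  17.1 -19.2   0.  -53.6  -4.3] F [-1.91  0.89  6.2 ] M [0.32 0.59 0.02] w 0.0695 jawhead 163.16 zhead 73.16 x [ 0.001 -0.    -1.   ]
```

Emit:
step_arm([
  [[-0.3, 0, 0], 0],
  [[-0.5, 0, 0], 0],
  [[-0.5, 0, 0], 0],
  [[-0.5, 0, 0], 0],
  [[-0.5, 0, 0], 0],
  [[-0.5, 0, 0], 0],
  [[-0.5, 0, 0], 0],
  [[-0.5, 0, 0], 0],
  [[-0.5, 0, 0], 0],
  [[-0.5, 0, 0], 0],
  [[-0.5, 0, 0], 0],
  [[-0.5, 0, 0], 0],
  [[-0.2, 0, 0], 0],
  [[0, 0, 0], 0],
  [[0, 0, 0], 0],
], grip_force=40)

```text
time_s: 8.17
tcp_pos: [0.4958, -0.3066, 0.2595]
eef_rot: [-3.1, 90.0, 70.0]
contact_force: [-0.2, 1.0, -3.1]
gripper_width: 0.0694
```

```bash
python3 - <<'E'
from h import *
rep()
cv2.imwrite("pics/side3.png",capture("side"));crop("pics/side3.png","pics/d3.png",245,200,140,150,5)
E
```

```text
t 8.17 tcp [ 0.4958 -0.3066  0.2595] j [-12.5  11.4 -10.1  -0.  -68.5  -4.3] F [-0.17  1.   -3.1 ] M [ 0.08 -0.03  0.06] w 0.0694 jawhead 163.14 zhead 73.14 x [ 0.  0. -1.]
```

View pics/d3.png

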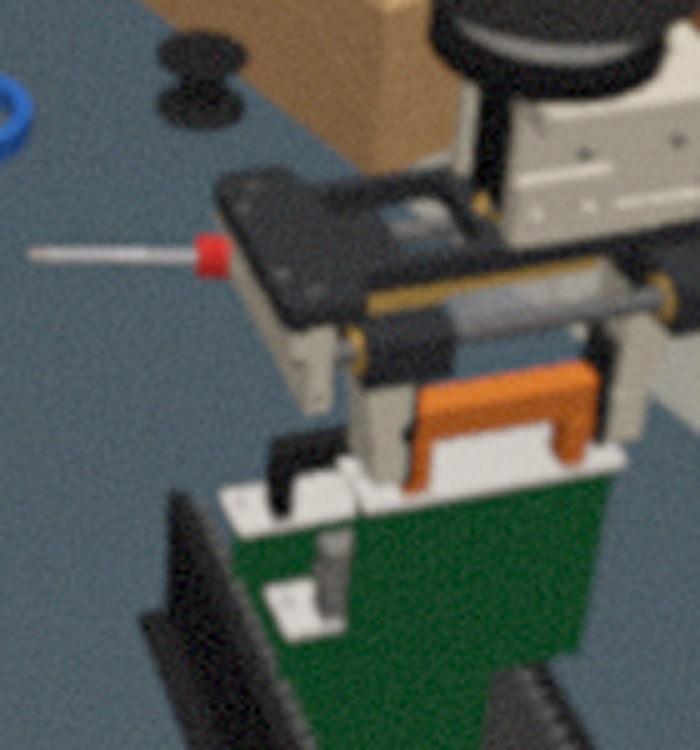

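Emit:
step_arm([
  [[0, 0, -1], 0],
  [[0, -1, 0], 0],
  [[0, -1, 0], 0],
  [[0, -1, 0], 0],
  [[0, -1, 0], 0.5],
  [[0, 0, 0], 1],
  [[0, 0, 0], 1],
  [[0, 0, 0], 1],
  [[0, 0, 0], 1],
  [[0, 0, 0], 1],
  [[0, 0, 0], 1],
  [[0, 0, 0], 1],
  [[0, 0, 0], 1],
  [[0, 0, 0], 1],
  [[0, 0, 0], 1],
  [[0, 0, 0], 1],
  [[0, 0, 0], 1],
  [[0, 0, 0], 1],
  [[0, 0, 0], 1],
  [[0, 0, 0], 0.5],
])

```text
time_s: 9.88
tcp_pos: [0.5663, -0.3489, 0.2584]
eef_rot: [174.4, 89.9, 157.2]
contact_force: [1.0, 0.2, -2.2]
gripper_width: 0.07
```

Emit:
step_arm([
  [[0.7, 0, 0], 0],
  [[0.7, 0, 0], 0],
  [[0.7, 0, 0], 0],
  [[0.6, 0, 0], 0],
  [[0.6, 0, 0], 0],
  [[0, 0, 0], 0],
], grip_force=20)

```text
time_s: 10.38
tcp_pos: [0.5653, -0.3484, 0.19]
eef_rot: [171.7, 89.7, 154.8]
contact_force: [-1.0, 1.3, -1.8]
gripper_width: 0.0697
```

```bash
python3 - <<'E'
from h import *
s,R=rep()
d=s["tcp_pos"][:2]-np.array([.5132,-.2494]);print("rack xy",d@[.957,-.291],d@[.291,.957])
cv2.imwrite("pics/side4.png",capture("side"));crop("pics/side4.png","pics/d4.png",245,220,150,160,4)
cv2.imwrite("pics/scene4.png",capture("scene"));crop("pics/scene4.png","pics/s4.png",70,220,180,160,4)
E
```

```text
t 10.38 tcp [ 0.5653 -0.3484  0.19  ] j [-14.9  21.8  -4.9  -0.1 -63.6 -92. ] F [-1.02  1.28 -1.84] M [ 0.09 -0.05  0.02] w 0.0697 jawhead 73.12 zhead -16.88 x [-0.005  0.002 -1.   ]
rack xy 0.0786445799624881 -0.07957412144709163
```

View pics/d4.png

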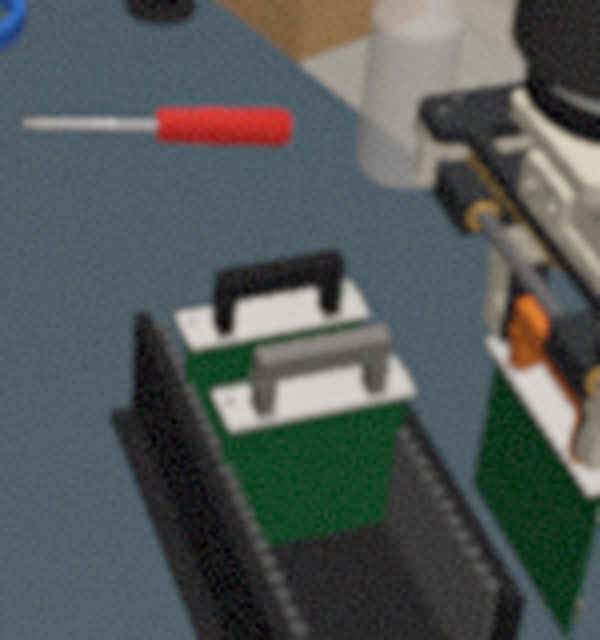

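View pics/s4.png

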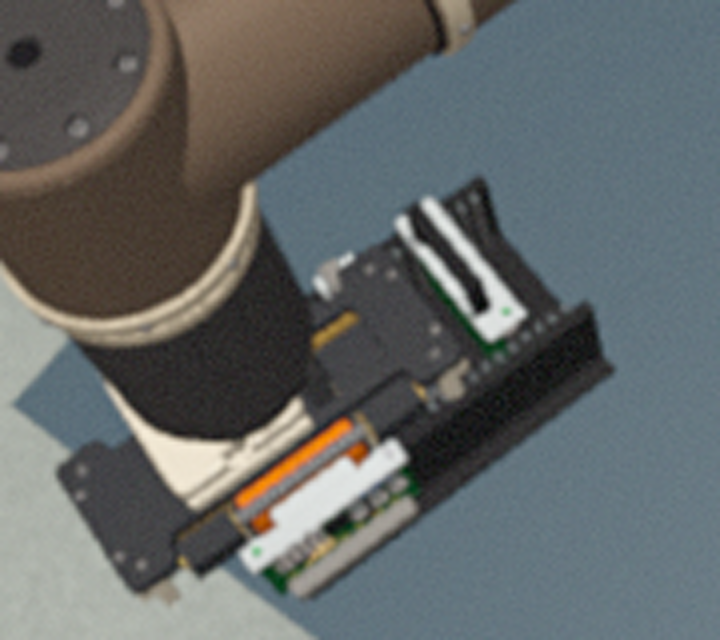

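Emit:
step_arm([
  [[0, 0, -0.5], 0],
  [[0, 0, -0.5], 0],
  [[0.03, 0, -0.4], 0],
  [[0.03, 0, -0.4], 0],
  [[0.03, 0, -0.4], 0],
  [[0.03, 0, -0.4], 0],
  [[0.03, 0, -0.4], 0],
  [[0, 0, 0], 0],
])

```text
time_s: 11.15
tcp_pos: [0.5078, -0.3313, 0.191]
eef_rot: [21.2, 90.0, 4.4]
contact_force: [0.1, 0.8, -2.6]
gripper_width: 0.0697
```

```bash
python3 - <<'E'
from h import *
s,R=rep()
d=s["tcp_pos"][:2]-np.array([.5132,-.2494]);print("rack xy",d@[.957,-.291],d@[.291,.957])
cv2.imwrite("pics/side5.png",capture("side"));crop("pics/side5.png","pics/d5.png",245,220,150,160,4)
E
```

```text
t 11.15 tcp [ 0.5078 -0.3313  0.191 ] j [-14.7  16.4 -12.7  -0.  -60.8 -92.2] F [ 0.15  0.78 -2.56] M [ 0.2  -0.65  0.01] w 0.0697 jawhead 73.14 zhead -16.86 x [ 0.  0. -1.]
rack xy 0.018702011915488644 -0.07997369807709542
```

View pics/d5.png

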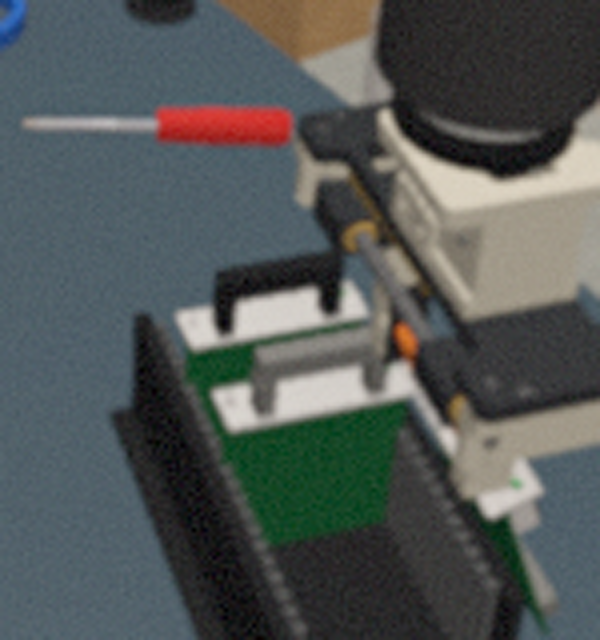

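Emit:
step_arm([
  [[0.1, 0, -0.35], 0],
  [[0.15, 0, -0.35], 0],
  [[0.16, 0, -0.3], 0],
  [[0.16, 0, -0.3], 0],
  [[0.18, 0, -0.3], 0],
  [[0.16, 0, -0.25], 0],
  [[0, 0, 0], 0],
  [[0, 0, 0], 0],
])

```text
time_s: 11.87
tcp_pos: [0.473, -0.3207, 0.172]
eef_rot: [176.9, 89.9, 160.0]
contact_force: [0.6, 0.2, -2.7]
gripper_width: 0.0698
```

```bash
python3 - <<'E'
from h import *
s,R=rep()
d=s["tcp_pos"][:2]-np.array([.5132,-.2494]);x=d@[.957,-.291];print("rack xy",x,d@[.291,.957],"theta",np.degrees(np.arctan2(.058-x,s["tcp_pos"][2]-.078)))
E
```

```text
t 11.87 tcp [ 0.473  -0.3207  0.172 ] j [-14.5  14.3 -18.4  -0.  -57.4 -92.3] F [ 0.57  0.22 -2.69] M [ 0.02 -0.42 -0.01] w 0.0698 jawhead 73.14 zhead -16.86 x [-0.001  0.001 -1.   ]
rack xy -0.017741543964517204 -0.07992876577091239 theta 38.846040459276765
```

Emit:
step_arm([
  [[0, 0, 0], 0],
  [[0, 0, 0], 0],
  [[-0.4, 0, 0], 0],
  [[-0.8, 0, 0], 0],
  [[-0.8, 0, 0], 0],
  [[-0.8, 0, 0], 0],
  [[-0.8, 0, 0], 0],
  [[-0.8, 0, 0], 0],
  [[-0.8, 0, 0], 0],
  [[-0.8, 0, 0], 0],
  [[-0.5, 0, 0], 0],
], grip_force=55)

```text
time_s: 12.78
tcp_pos: [0.4739, -0.3212, 0.3046]
eef_rot: [-17.1, 89.9, -33.9]
contact_force: [0.7, -0.6, -2.0]
gripper_width: 0.0695
```

Emit:
step_arm([
  [[0, 0, 0], -0.5],
  [[0, 0, 0], -1],
  [[0, 0, 0], -1],
  [[0, 0, 0], -1],
  [[0, 0, 0], -1],
  [[0, 0, 0], -1],
  [[0, 0, 0], -1],
  [[0, 0, 0], -1],
  [[0, 0, 0], -1],
  [[0, 0, 0], -1],
  [[0, 0, 0], -1],
  [[0, 0, 0], -1],
  [[0, 0, 0], -1],
  [[0, 0, 0], -1],
  [[0, 0, 0], -1],
  [[0, 0, 0], -1],
  [[0, 0, 0], -1],
  [[0, 0, 0], -1],
  [[0, 0, 0], -0.3],
  [[0, 0, 0], 0],
])

```text
time_s: 14.45
tcp_pos: [0.4736, -0.3209, 0.3024]
eef_rot: [70.3, 90.0, 160.3]
contact_force: [-0.1, -0.7, -1.7]
gripper_width: 0.0693
```

```bash
python3 - <<'E'
from h import *
rep()
cv2.imwrite("pics/side6.png",capture("side"));crop("pics/side6.png","pics/d6.png",210,150,150,150,4)
cv2.imwrite("pics/scene6.png",capture("scene"));crop("pics/scene6.png","pics/s6.png",60,200,150,150,4)
goal([.5238,.098,.30],180)
E
```

```text
t 14.45 tcp [ 0.4736 -0.3209  0.3024] j [-14.5   9.1  -7.4  -0.  -73.6  14.6] F [-0.13 -0.75 -1.69] M [-0.02 -0.1   0.  ] w 0.0693 jawhead -179.97 zhead 90.03 x [-0.001  0.    -1.   ]
t 14.55 tcp [ 0.4737 -0.3209  0.3024] j [-14.5   9.1  -7.4  -0.  -73.5  14.4] F [ 0.39 -0.41 -1.26] M [-0.02 -0.07 -0.01] w 0.0693 jawhead 179.85 zhead 89.85 x [-0.  0. -1.]
shift units [ 0.12 -2.45 20.95]
turn deg (world ccw)  0.1529107647773742 -> tool x units -0.0254851274628957
```

View pics/side6.png

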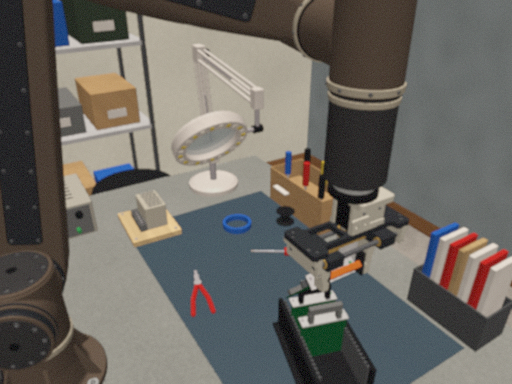

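View pics/scene6.png

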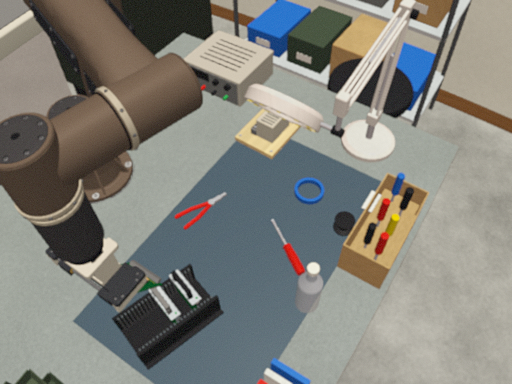

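View pics/d6.png

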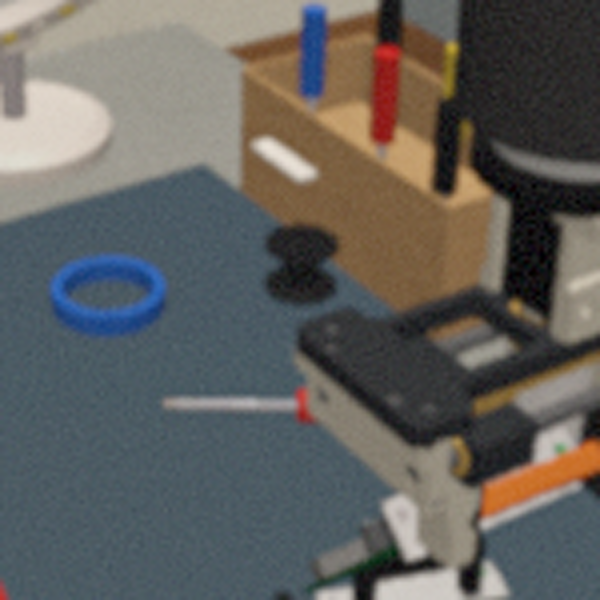

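Emit:
step_arm([
  [[0, -0.1, 0.4], 0],
  [[0, -0.1, 0.8], 0],
  [[0, -0.15, 1], 0],
  [[0, -0.15, 1], 0],
  [[0, -0.15, 1], 0],
  [[0, -0.15, 1], 0],
  [[0, -0.15, 1], 0],
  [[0, -0.15, 1], 0],
  [[0, -0.15, 1], 0],
  [[0, -0.15, 1], 0],
  [[0, -0.15, 1], 0],
  [[0, -0.15, 1], 0],
  [[0, -0.15, 1], 0],
  [[0, -0.15, 1], 0],
  [[0, -0.15, 1], 0],
  [[0, -0.15, 1], 0],
  [[0, -0.1, 0.8], 0],
  [[0, -0.1, 0.4], 0],
  [[0, 0, 0], 0],
])

```text
time_s: 16.13
tcp_pos: [0.5243, 0.0086, 0.3023]
eef_rot: [13.7, 90.0, 103.7]
contact_force: [-0.2, -0.4, -2.1]
gripper_width: 0.0696
```

```bash
python3 - <<'E'
from h import *
goal([.5238,.098,.29],180)
cv2.imwrite("pics/side7.png",capture("side"));crop("pics/side7.png","pics/d7.png",130,120,180,140,4)
cv2.imwrite("pics/scene7.png",capture("scene"));crop("pics/scene7.png","pics/s7.png",130,90,200,150,4)
cv2.imwrite("pics/wrist7.png",capture("wrist"))
E
```

```text
t 16.13 tcp [0.5243 0.0086 0.3023] j [ 22.4   4.3 -12.9  -0.  -72.8 -22.4] F [-0.21 -0.43 -2.05] M [-0.11 -0.06  0.03] w 0.0696 jawhead -179.99 zhead 90.01 x [-0.  0. -1.]
shift units [0.62 0.03 4.47]
turn deg (world ccw)  -0.005634139521475845 -> tool x units 0.0009390232535793075
```

View pics/d7.png

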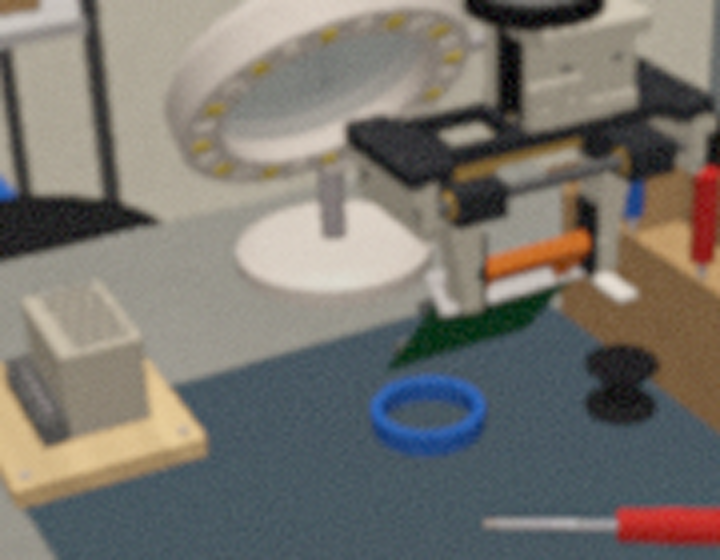

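View pics/s7.png

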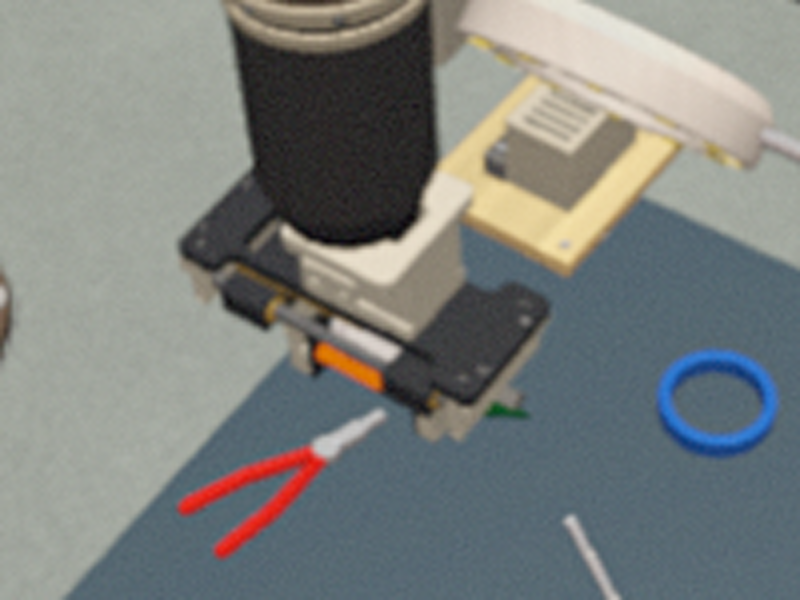

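View pics/wrist7.png

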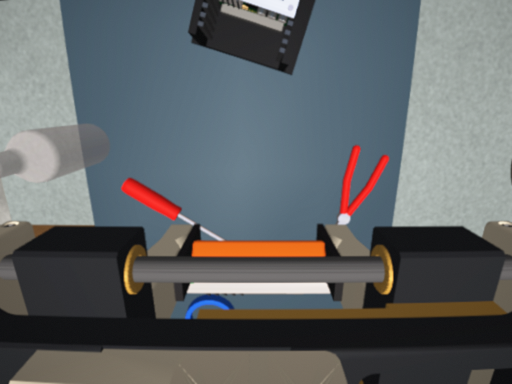

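```bash
python3 - <<'E'
from h import *
D=camera_model("side");H=np.array([.5243,.0086,.3023])
def P(x,y,z,t):
    t=np.radians(t);return H+np.array([x,y*np.cos(t)-(z-.1325)*np.sin(t)*1, y*np.sin(t)+(z-.1325)*np.cos(t)])
for t in(30,35,39,43,48):
    f=lambda *a:((proj(D,P(*a,t))[0]-[130,120]+.4)*4).round(0)
    print(t,"bottom",f(-.05,-.0012,0),f(.05,-.0012,0),"panel bare edge",f(-.05,-.008,.1025),f(.05,-.008,.1025),"panel comp",f(-.05,.018,.1025))
E
python3 -c "
from h import *
crop('pics/side7.png','pics/d7b.png',215,170,85,50,9)"
```

```text
30 bottom [401. 403.] [540. 359.] panel bare edge [445. 321.] [593. 277.] panel comp [425. 284.]
35 bottom [393. 387.] [532. 344.] panel bare edge [442. 318.] [591. 274.] panel comp [424. 279.]
39 bottom [387. 374.] [526. 332.] panel bare edge [441. 315.] [589. 272.] panel comp [423. 275.]
43 bottom [381. 361.] [520. 319.] panel bare edge [439. 312.] [587. 269.] panel comp [422. 271.]
48 bottom [375. 344.] [513. 303.] panel bare edge [437. 308.] [585. 265.] panel comp [421. 266.]
```

View pics/d7b.png

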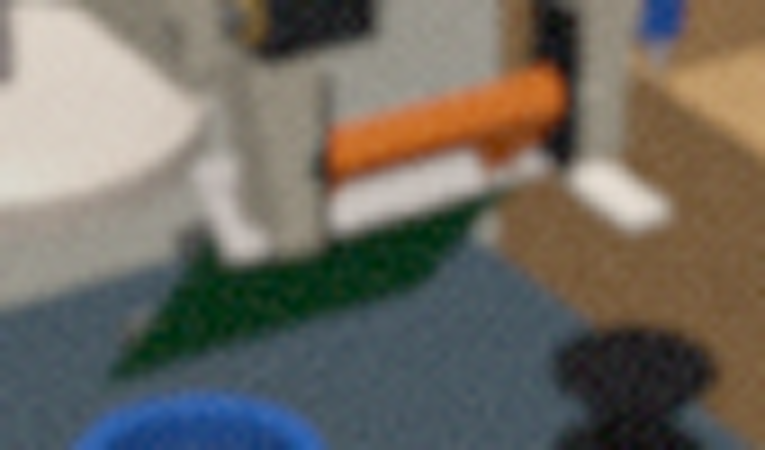

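Emit:
step_arm([
  [[0.2, 0, 0.4], 0],
  [[0.2, 0, 0.5], 0],
  [[0.2, 0, 0.5], 0],
  [[0.2, 0, 0.5], 0],
  [[0.2, 0, 0.5], 0],
  [[0.1, 0, 0.5], 0],
  [[0, 0, 0.4], 0],
  [[0, 0, 0.3], 0],
  [[0, 0, 0.2], 0],
  [[0, 0, 0.1], 0],
  [[0, 0, 0], 0],
  [[0, 0, 0], 0],
])

```text
time_s: 17.28
tcp_pos: [0.5242, 0.0849, 0.2805]
eef_rot: [-90.5, 90.0, -0.5]
contact_force: [-0.6, 0.5, -3.7]
gripper_width: 0.0692
```

```bash
python3 - <<'E'
from h import *
goal([.5235,.0898,.2795],180)
cv2.imwrite("pics/side8.png",capture("side"));crop("pics/side8.png","pics/d8.png",140,70,160,130,5)
cv2.imwrite("pics/scene8.png",capture("scene"));crop("pics/scene8.png","pics/s8.png",150,40,190,150,4)
E
```

```text
t 17.28 tcp [0.5242 0.0849 0.2805] j [ 30.4   5.7 -14.3   0.  -70.1 -30.4] F [-0.59  0.55 -3.67] M [-0.04 -0.02 -0.03] w 0.0692 jawhead 179.94 zhead 89.94 x [ 0. -0. -1.]
shift units [0.05 0.04 0.25]
turn deg (world ccw)  0.0555184390682939 -> tool x units -0.009253073178048984
```

View pics/d8.png

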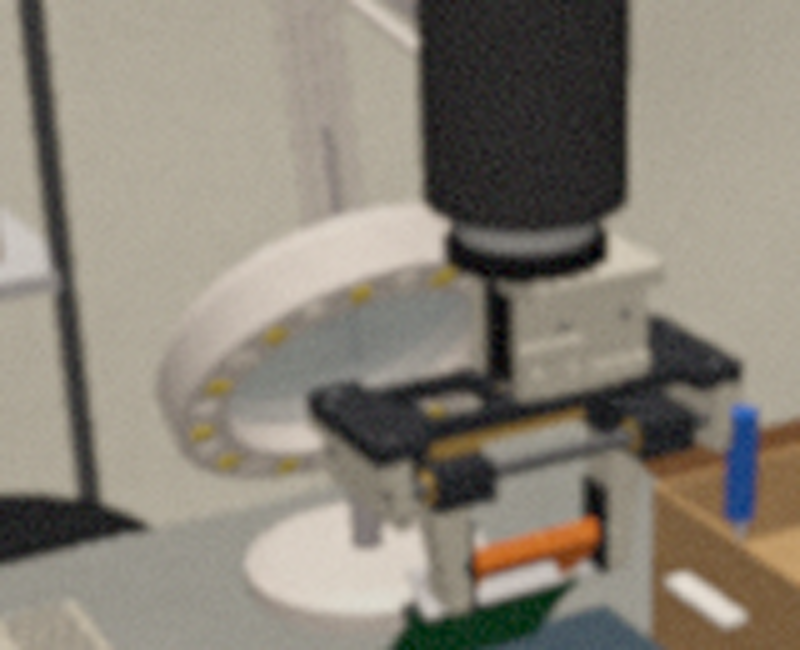

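View pics/s8.png

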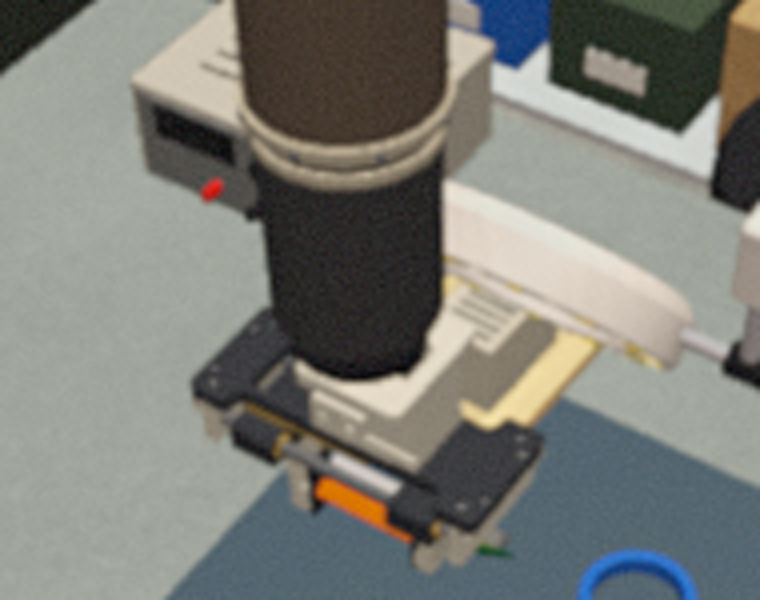

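Emit:
step_arm([
  [[0, 0, 0.2], 0],
  [[0, 0, 0.15], 0],
  [[0, 0, 0], 0],
  [[0, 0, 0], 0],
  [[0, 0, 0], 0],
  [[0, 0, 0], 0],
  [[0, 0, 0], 0],
  [[0, 0, 0], 0],
])

```text
time_s: 18.05
tcp_pos: [0.5242, 0.0919, 0.2804]
eef_rot: [132.2, 90.0, -137.9]
contact_force: [-0.6, -0.3, -3.2]
gripper_width: 0.0695
```

```bash
python3 - <<'E'
from h import *
s,R=rep();D=camera_model("side");H=s["tcp_pos"]
cv2.imwrite("pics/side9.png",capture("side"));crop("pics/side9.png","pics/d9.png",200,150,90,70,8)
lens=np.array([.524,.2726,.320]);z=np.array([.003,.781,.624]);x=np.array([1,-.004,0]);y=np.cross(z,x)
def P(x,y,z,t):
    t=np.radians(t);return H+np.array([x,y*np.cos(t)-(z-.1325)*np.sin(t), y*np.sin(t)+(z-.1325)*np.cos(t)])
for t in(36,38,40,42,44):
    f=lambda *a:((proj(D,P(*a,t))[0]-[200,150]+.4)*8).round(0)
    c=P(0,.0012,.05,t)-lens
    print(t,"bottom",f(-.05,-.0012,0),f(.05,-.0012,0),"lens xyz",(c@x).round(4),(c@y).round(4),(c@z).round(4))
E
```

```text
t 18.05 tcp [0.5242 0.0919 0.2804] j [ 31.1   5.8 -14.1   0.  -70.1 -31.1] F [-0.55 -0.26 -3.23] M [ 0.   -0.04 -0.  ] w 0.0695 jawhead 179.94 zhead 89.94 x [-0. -0. -1.]
36 bottom [105. 471.] [370. 393.] lens xyz 0.0007 0.0007 -0.1684
38 bottom [ 99. 459.] [364. 381.] lens xyz 0.0007 0.0007 -0.1655
40 bottom [ 94. 446.] [359. 369.] lens xyz 0.0007 0.0007 -0.1626
42 bottom [ 89. 434.] [353. 357.] lens xyz 0.0007 0.0005 -0.1598
44 bottom [ 84. 421.] [348. 345.] lens xyz 0.0007 0.0002 -0.1569
```

View pics/d9.png

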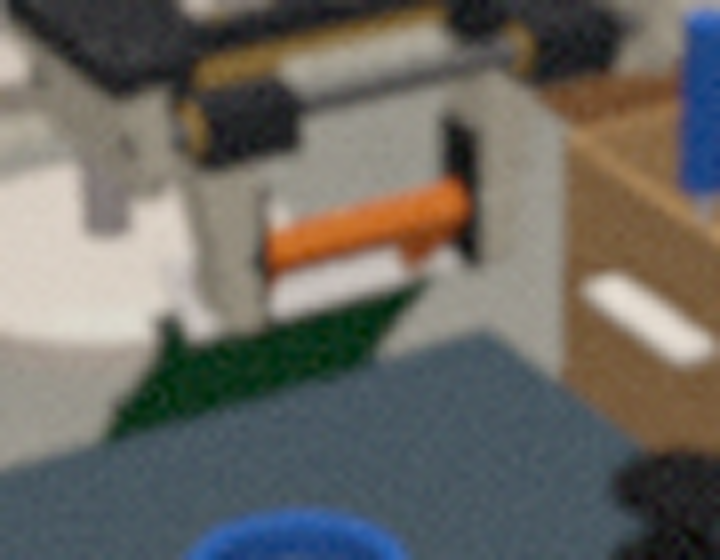

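```bash
python3 - <<'E'
from h import *
print(get_state()["qd"].round(2)); a=cv2.imread("pics/side0.png").astype(int);b=capture("side").astype(int)
d=(abs(a-b).max(2)>60).astype(np.uint8);cs=[cv2.boundingRect(c) for c in cv2.findContours(d,0,2)[0] if cv2.contourArea(c)>8];print(cs)
print(close_job())
E
```

```text
[ 0.05  0.02  0.02 -0.08 -0.   -0.06]
[(43, 329, 30, 28), (75, 324, 10, 8), (308, 322, 54, 29), (54, 261, 30, 34), (0, 189, 14, 67), (214, 185, 39, 20), (0, 159, 6, 27), (96, 137, 7, 6), (71, 130, 13, 3), (253, 123, 10, 10), (73, 102, 37, 36), (201, 57, 85, 132), (220, 48, 45, 9), (78, 36, 17, 7), (140, 0, 126, 48), (124, 0, 15, 33), (0, 0, 101, 99)]
the job is handed in; nothing more can be done
None
```

I drew the orange card out of the rack and handed the job in while holding it in front of the lens. My checks showed it nearly square to the lens, and no verdict was reported.

**Grip:** I did not pinch the handle across its thickness as you suggested. The moves could only turn the tool about its own axis, so that grip could not have tilted the card. I gripped the handle bar by its two ends instead and lifted the card about 12 cm straight up. I then turned it and pushed its bare side lightly against the outside of the rack wall. It pivoted about 39° in the fingers. I tightened the grip to 55 N and carried it to the lamp.

**Last checks, about 18 s in:**
- **Position:** the card centre was within about 1 mm of the lens axis and about 16 cm from the lens, at a height of about 0.22 m. This assumes the lens centre I worked out from the lamp's LEDs.
- **Angle:** two side pictures put the tilt at about 40–41°, where 38.6° is square, so roughly 2° off, with an uncertainty of about 2°. The second picture, about 2 s later, read about a degree more, which is within that uncertainty.
- **Steadiness:** the arm was still, the fingers stayed at 69.5 mm, and the tool force was about 3 N.
- **Surroundings:** comparing the final side picture with the first, I saw changes only around the arm, the card and the emptied slot. One lamp LED was within half a pixel of its first position. I did not measure the other items on the bench one by one.

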